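# Set a cover plate overhanging the front of a support block

## Task

Without picking it up, push the grey aluminium cover plate along the top of the plywood support block with your fingertips, toward the edge that faces the robot, until it overhangs that edge by 40 mm, square to the edge (its rear edge then lies on the line engraved across the block). Keep it near the middle of the block's width and flat on it, leave the tape roll, connector adaptor and hex key where they are, and finish with the hand clear.

Things in the scene. Friction and masses are not known exactly. Their poses are not given: they have to be found in the camera images.
- cover: flat grey aluminium cover plate, 142 x 205 x 8 mm, about 0.2 kg, loose, lying flat on the block, its long side roughly from front to back. Origin at the centre of its underside; y axis along the 205 mm side, +y end toward the block's front edge; x along the 142 mm side; z up. Only to be pushed, never lifted.
- block: plywood block on rubber feet, fixed, 260 mm long (x), 200 mm wide (y), level top 30 mm above the bench, dark steel strip flush in its front face. Origin on the bench under the middle of its front edge; x runs from that edge back, away from the robot, y along the edge to the left, z up. A dark line is engraved across the top 165 mm behind the front edge.
- edge (a point): middle of the block's top front edge (30 mm above the block's origin), same axes as the block. With the plate square and overhanging by 40 mm, the plate's origin lies at x = +62.5 mm from this point along the block's x.
- tape: roll of orange-brown tape lying flat on the bench behind the block, 76 mm across, 12 mm high, loose; origin at the centre of its underside. Leave it alone.
- adaptor: small grey-white round stepped connector adaptor standing upright on the bench behind the block, 20 mm across, 36 mm high, loose; origin at the centre of its underside. Leave it alone.
- hexkey: black hex key lying on the bench behind the soldering-iron stand, 74 mm long, 7 mm high, loose. Leave it alone.
There are look-alikes about, which are no part of the job. There is more than one size of the cover; the job needs the larger.

How it is judged:
At the end, for the whole second after the job is handed in: The cover plate lies flat and at rest on the block, overhanging the front edge by 40 mm within 8 mm (taken at its middle), its long side within 0.07 rad (4 degrees) of square to the edge, and its centre within 40 mm of the block's middle line (x of cover in the frame of edge between 0.0545 and 0.0705 m and y of cover in the frame of edge between -0.04 and 0.04 m and angle between the y axis of cover and the x axis of edge, either way round below 0.07 rad and angle between cover's own z axis and vertical below 0.03 rad and z of cover in the frame of edge between -0.003 and 0.003 m and linear speed of cover below 0.01 m/s); the robot touches nothing.
It fails at once if the cover plate is lifted or carried (more than 10 mm off the block) (z of cover in the frame of edge above 0.01 m).
It fails at once if the cover plate is tipped by more than 0.12 rad or falls off the block (angle between cover's own z axis and vertical above 0.12 rad or z of cover in the frame of edge below -0.015 m).
It fails at once if the tape roll, adaptor or hex key is moved more than 15 mm (distance of any of tape, adaptor, hexkey from where it was at the start of the episode above 0.015 m).
It also fails if it takes over 42 s, if anything falls off the work surface, if the arm or the gripper's body presses on something with over 40 N, if the wrist force passes 120 N, or if a joint passes its speed limit or range.

## Robot

A 6-joint arm with a two-finger parallel gripper is mounted at the origin on a cart in front of the work surface, level with it; the furniture and walls round the work are solid. World frame = base frame: x ahead of the robot, y to its left, z up, the work surface at z = 0. Lengths are in m, angles in rad, forces in N, time in s.
With the tool pointing down it reaches from about 0.275 to 0.775 m from the base axis. Payload 14.6 kg.
Tool frame: the origin (TCP) lies on the front face of the gripper's body, between the roots of the fingers; the fingertips stand 73 mm ahead of it and the grasp point (between the pads) lies 54 mm ahead of it (robot.grip_depth is the distance from the TCP to the grasp point, in m); z points along the fingers, y is the line along which they close (so a half turn about z gives the same grasp; the last joint's range is limited). The gripper opens to 85 mm and grips with 20 to 120 N. Pads are 22 mm wide; open, the fingers measure 114 mm over their backs; the gripper's body (76 mm by 85 mm) begins 54 mm behind the grasp point. The pads swing forward as they close: fully open they stand 13 mm farther back than shut.
Start: joints at [1.109, 0.263, -0.048, 1.259, 0, 1.415], TCP at [0.159, 0.5, 0.304] pointing down, gripper open.
Joint ranges: [-2.65, 2.65], [-0.89, 1.7], [-1.18, 1.37], [-2.13, 2.11], [-1.35, 1.29], [-3.14, 3.14]. Speed limits (rad/s): [1.89, 1.89, 2.57, 2.79, 3.14, 3.14].

## Interface

Orientations are given as a 3x3 rotation matrix whose columns are the frame's x, y, z axes.
In Python, from bench import robot gives the robot as it stands. The module is installed in compiled form; this text tells all that it offers. Calls block until the motion is done:
- robot.move_pose(position, orientation): joint-space move of the TCP to a pose.
- robot.servo_line(position, ori=None, v=0.15): straight line of the TCP; ori=None keeps the orientation; v is the mean speed in m/s.
- robot.movej(angles): joint-space move.
- robot.command_gripper(opening): finger opening in m; the grip force is fixed at half the most; returns when the fingers have stopped.
- robot.hold(seconds).
- robot.solve_ik(position, orientation): joint angles nearest the present ones, or None.
- robot.capture(name): name is "scene" or "top" or "wrist"; returns a dict with "frame" (420x560x3 uint8, blue, green, red), "fx", "fy", "cx", "cy" (pixels), "D" ([k1, k2, p1, p2, k3] as OpenCV has them; the pictures are not rectified), "origin" and "orientation" of the camera in the world. Camera axes: x right, y up, looking along -z (the intrinsics and any distortion apply to the point x, -y, -z); pixel columns grow to the right and rows downward; lengths in m; the calibration is good to about 2 mm. A picture is of the moment at which its call begins. There is no depth.
A pose or a line that the arm cannot do raises robot.PlanningError and nothing moves.
- robot.hand_in(): hands the job in; it is judged then, once.
Readings, each from a call of its own:
- robot.get_time(): time.
- robot.get_joints(): joint angles.
- robot.get_qd(): joint speeds.
- robot.get_joint_torque(): joint torques, N m.
- robot.get_tool_pos(): TCP position.
- robot.get_tcp_rot(): TCP orientation.
- robot.get_contact_force(): force on the tool from outside, world axes, zero at the start.
- robot.get_torque(): the same for the moment, N m.
- robot.get_opening(): finger opening in m.
- robot.get_grip_force(): force on a finger pad.
Only numpy, scipy, OpenCV 4.12 (cv2) and the standard library are available. Lean on these libraries where they do the work, as an engineer would, in place of code of your own. Each camera call takes 0.05 s, during which the arm holds its last target. There are 200 camera calls.

## Working session

There is one attempt and no reset: what is moved stays moved. The work goes in short steps, each a Python script; the robot and the scene stay as the last script left them, time stands still between calls to the robot, and variables do not carry over. Pictures are saved under pics/ and viewed, at most 10 in all, crops included, and the job is handed in when it is done.

```bash
mkdir -p pics; cat > h.py <<'E'
import numpy as np, cv2, pickle
from bench import robot
def ray(c,px):
    K=np.array([[c['fx'],0,c['cx']],[0,c['fy'],c['cy']],[0,0,1.]])
    u=cv2.undistortPoints(np.array(px,float).reshape(-1,1,2),K,np.array(c['D'],float)).reshape(-1,2)
    d=np.c_[u[:,0],-u[:,1],-np.ones(len(u))]@np.array(c['orientation']).T
    return np.array(c['origin']),d
def onplane(c,px,z):
    o,d=ray(c,px); return o+d*((z-o[2])/d[:,2])[:,None]
def proj(c,P):
    q=(np.atleast_2d(P)-c['origin'])@np.array(c['orientation']); q=q*[1,-1,-1]
    K=np.array([[c['fx'],0,c['cx']],[0,c['fy'],c['cy']],[0,0,1.]])
    return cv2.projectPoints(q.reshape(-1,1,3),np.zeros(3),np.zeros(3),K,np.array(c['D'],float))[0].reshape(-1,2)
def tri(c1,p1,c2,p2):
    out=[]
    for a,b in zip(p1,p2):
        o1,d1=ray(c1,[a]);o2,d2=ray(c2,[b]);d1=d1[0];d2=d2[0]
        s=np.linalg.lstsq(np.c_[d1,-d2],o2-o1,rcond=None)[0]
        x,y=o1+s[0]*d1,o2+s[1]*d2; out.append(np.r_[(x+y)/2,np.linalg.norm(x-y)])
    return np.array(out)
E
python3 - <<'E'
from h import *
for n in("scene","top"):
    c=robot.capture(n); pickle.dump(c,open(n+'.pkl','wb')); cv2.imwrite(f'pics/{n}.png',c['frame'])
    print(n,c['origin'],c['orientation'],c['fx'])
print(robot.get_time(), robot.get_tcp_rot())
E
```

```text
scene [0.23417549 0.10702326 0.64316144] [[-0.89892323  0.30734556 -0.31221104]
 [-0.43787523 -0.65342767  0.61749297]
 [-0.01422361  0.69178825  0.72196032]] 478.3606518209615
top [ 0.40511316 -0.40331491  1.10597618] [[ 0.01956162  0.9953172  -0.09466264]
 [-0.99963571  0.02123134  0.01666367]
 [ 0.01859545  0.09430219  0.99536993]] 538.5852638836856
0.1 [[-9.53297606e-01  3.02032296e-01 -4.08634099e-04]
 [ 3.02032543e-01  9.53297239e-01 -8.46711956e-04]
 [ 1.33815403e-04 -9.30589276e-04 -9.99999558e-01]]
```

View pics/scene.png

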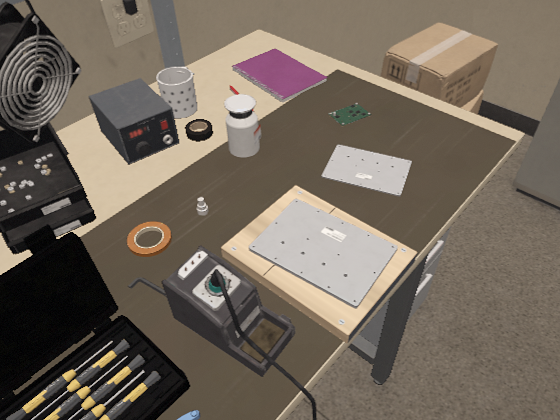

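View pics/top.png

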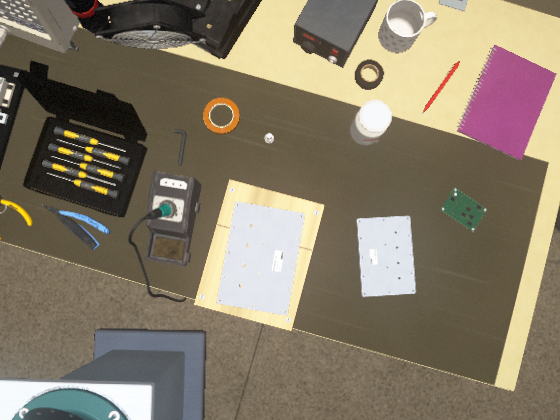

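```bash
cat >> h.py <<'E'
def masks(c,roi):
    x0,y0,x1,y1=roi
    f=c['frame']; hsv=cv2.cvtColor(f,cv2.COLOR_BGR2HSV); H,S,V=cv2.split(hsv)
    def big(m):
        r=np.zeros_like(m); r[y0:y1,x0:x1]=m[y0:y1,x0:x1]
        r=cv2.morphologyEx(r,cv2.MORPH_OPEN,np.ones((3,3)))
        cs=cv2.findContours(r,cv2.RETR_EXTERNAL,cv2.CHAIN_APPROX_NONE)[0]
        return max(cs,key=cv2.contourArea)
    pl=big(((S<45)&(V>100)).astype(np.uint8)*255)
    bl=big((V>120).astype(np.uint8)*255)
    return pl,bl
def quad(cn):
    "corners from lines fitted to the four sides of a contour"
    p=cn.reshape(-1,2).astype(float); hull=cv2.convexHull(cn)
    a=cv2.approxPolyDP(hull,0.03*cv2.arcLength(hull,True),True).reshape(-1,2).astype(float)
    if len(a)!=4: print('approx',len(a),a.tolist()); a=cv2.boxPoints(cv2.minAreaRect(cn)).astype(float)
    L=[]
    for i in range(4):
        A,B=a[i],a[(i+1)%4]; n=np.linalg.norm(B-A); t=(B-A)/n; r=p-A
        s=r@t; d=abs(r@np.array([-t[1],t[0]])); q=p[(s>.12*n)&(s<.88*n)&(d<5)]
        vx,vy,x,y=cv2.fitLine(q.astype(np.float32),cv2.DIST_HUBER,0,.01,.01).ravel()
        L.append(np.cross([x,y,1],[x+vx,y+vy,1]))
    o=[]
    for i in range(4):
        h=np.cross(L[i-1],L[i]); o.append(h[:2]/h[2])
    return np.array(o)
E
cat > m.py <<'E'
from h import *
np.set_printoptions(precision=4,suppress=True)
R={'top':(190,170,335,340),'scene':(215,180,425,345)}
Q={}
for n in R:
    c=pickle.load(open(n+'.pkl','rb')); pl,bl=masks(c,R[n]); Q[n]=(c,quad(pl),quad(bl))
    print(n,'plate',Q[n][1].round(1).tolist(),'block',Q[n][2].round(1).tolist())
    im=c['frame'].copy()
    cv2.drawContours(im,[pl],-1,(0,0,255),1);cv2.drawContours(im,[bl],-1,(0,255,0),1)
    x0,y0,x1,y1=R[n]; im=im[y0:y1,x0:x1]; cr=cv2.resize(im,None,fx=390/im.shape[1],fy=390/im.shape[1],interpolation=cv2.INTER_CUBIC)
    Q[n]+=(cr,)
h=max(Q[n][3].shape[0] for n in R)
cv2.imwrite('pics/m.png',np.hstack([cv2.copyMakeBorder(Q[n][3],0,h-Q[n][3].shape[0],0,0,cv2.BORDER_CONSTANT) for n in R]))
for k,z in((1,.038),(2,.03)):
    a=onplane(Q['top'][0],Q['top'][k],z); b=onplane(Q['scene'][0],Q['scene'][k],z)
    j=[int(np.argmin(np.linalg.norm(b-x,axis=1))) for x in a]
    print('top\n',a,'\nscene\n',b[j],'\ntri\n',tri(Q['top'][0],Q['top'][k],Q['scene'][0],Q['scene'][k][j]))
    print('sides',np.linalg.norm(a-np.roll(a,-1,0),axis=1),np.linalg.norm(b-np.roll(b,-1,0),axis=1))
E
python3 m.py
```

```text
top plate [[235.0, 201.0], [304.2, 212.9], [286.6, 314.8], [216.3, 302.3]] block [[229.0, 178.6], [325.1, 204.6], [283.9, 338.0], [185.1, 332.7]]
scene plate [[295.0, 197.7], [398.2, 246.2], [355.4, 308.1], [246.6, 247.9]] block [[294.9, 184.4], [417.3, 251.6], [343.4, 340.7], [215.6, 251.1]]
top
 [[ 0.5204 -0.3204  0.038 ]
 [ 0.4995 -0.4588  0.038 ]
 [ 0.2983 -0.4276  0.038 ]
 [ 0.3199 -0.2892  0.038 ]] 
scene
 [[ 0.5207 -0.317   0.038 ]
 [ 0.499  -0.4582  0.038 ]
 [ 0.2969 -0.4268  0.038 ]
 [ 0.3191 -0.2846  0.038 ]] 
tri
 [[ 0.5215 -0.3197  0.0345  0.0017]
 [ 0.4994 -0.4589  0.0373  0.0002]
 [ 0.2976 -0.4278  0.0367  0.0012]
 [ 0.3197 -0.2885  0.0321  0.0005]]
sides [0.14   0.2035 0.14   0.2029] [0.2045 0.1439 0.2041 0.1429]
top
 [[ 0.5663 -0.3064  0.03  ]
 [ 0.5179 -0.5009  0.03  ]
 [ 0.2522 -0.4234  0.03  ]
 [ 0.2587 -0.2288  0.03  ]] 
scene
 [[ 0.5678 -0.2943  0.03  ]
 [ 0.518  -0.4985  0.03  ]
 [ 0.266  -0.4358  0.03  ]
 [ 0.3169 -0.2317  0.03  ]] 
tri
 [[ 0.5712 -0.3037  0.0176  0.0068]
 [ 0.5186 -0.501   0.0277  0.001 ]
 [ 0.2599 -0.4219  0.0478  0.0107]
 [ 0.2881 -0.2248  0.0614  0.0533]]
sides [0.2005 0.2768 0.1947 0.3172] [0.2597 0.2104 0.2585 0.2102]
```

View pics/m.png

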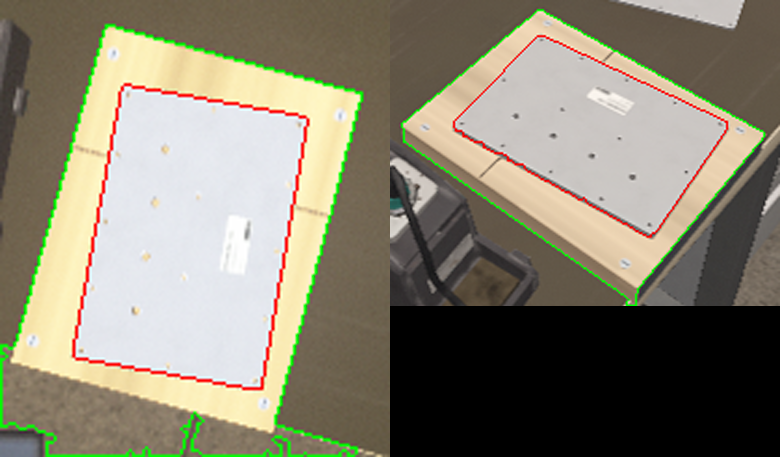

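Candidates: the plate on the block at top px (262,258), measured 140–144 x 204 mm, and the plate on the bench at (386,256), clearly smaller. The one on the block matches the 142 x 205 mm cover, and the crop confirms it. The crop also shows the engraved line emerging at about (218,225) and (312,248), ahead of the plate's rear edge. The floor spoiled the block's front in the mask, so I'll use wood colour instead, then move above the rear gap.

```bash
cat >> h.py <<'E'
def wood(c,roi):
    x0,y0,x1,y1=roi; H,S,V=cv2.split(cv2.cvtColor(c['frame'],cv2.COLOR_BGR2HSV))
    m=np.zeros_like(V); m[y0:y1,x0:x1]=(V>165)[y0:y1,x0:x1]*255
    m=cv2.morphologyEx(m,cv2.MORPH_OPEN,np.ones((5,5)))
    return quad(max(cv2.findContours(m,cv2.RETR_EXTERNAL,cv2.CHAIN_APPROX_NONE)[0],key=cv2.contourArea))
def frame_of(b):
    "b: 4 block-top corners -> edge point, x axis, y axis"
    w=b[:,:2]; s=w[np.argsort(w[:,0])]; f,r=s[:2],s[2:]
    fl,fr=f[np.argsort(-f[:,1])]; rl,rr=r[np.argsort(-r[:,1])]
    x=(rl+rr-fl-fr)/2; x/=np.linalg.norm(x); return (fl+fr)/2,x,np.array([-x[1],x[0]]),(fl,fr,rl,rr)
E
cat > m2.py <<'E'
from h import *
np.set_printoptions(precision=4,suppress=True)
c=pickle.load(open('top.pkl','rb'))
q=wood(c,(190,170,335,340)); b=onplane(c,q,.03); e,x,y,cor=frame_of(b)
print(q.round(1).tolist(),'sides',np.linalg.norm(b-np.roll(b,-1,0),axis=1)); print('edge',e,'x',x)
print('dots',[(np.dot(cor[1]-cor[0],x)),np.dot(cor[3]-cor[2],x)])
ln=onplane(c,[(190+88/2.69,170+150/2.69),(190+312/2.69,170+211/2.69)],.03)[:,:2]
print('line x',(ln-e)@x)
p=onplane(c,quad(masks(c,(190,170,335,340))[0]),.038)[:,:2]
print('plate corners in edge frame\n',np.c_[(p-e)@x,(p-e)@y]*1000, 'centre',((p.mean(0)-e)@x,(p.mean(0)-e)@y))
np.savez('blk.npz',e=e,x=x,y=y)
E
python3 m2.py
```

```text
[[229.2, 179.2], [324.1, 204.6], [290.6, 330.4], [193.7, 303.9]] sides [0.1978 0.2585 0.1982 0.2578]
edge [ 0.2912 -0.34  ] x [ 0.9699 -0.2435]
dots [np.float64(9.129444268317469e-05), np.float64(0.0007489542334229482)]
line x [0.1638 0.164 ]
plate corners in edge frame
 [[217.5077  74.8432]
 [230.9313 -64.4706]
 [ 28.2697 -83.1925]
 [ 15.5097  56.2438]] centre (np.float64(0.12305458933274806), np.float64(-0.0041440223537125166))
```

```bash
cat >> h.py <<'E'
try:
    B=np.load('blk.npz'); e,bx,by=B['e'],B['x'],B['y']
    ORI=np.c_[np.r_[-bx,0],np.r_[by,0],[0,0,-1.]]
except Exception: pass
def W(x,y,z): return np.r_[e+bx*x+by*y,z]
E
python3 - <<'E'
from h import *
t=robot.get_time
robot.command_gripper(0.085); print(t(),robot.get_opening())
robot.move_pose(W(.246,0,.22),ORI); print(t())
robot.servo_line(W(.246,0,.115),v=.12); print(t(),robot.get_tool_pos(),robot.get_contact_force())
z=.115; f0=robot.get_contact_force()
while z>.085:
    z-=.002; robot.servo_line(W(.246,0,z),v=.03); f=robot.get_contact_force()-f0
    if abs(f[2])>3: break
print(z,f,robot.get_tool_pos(),t())
c=robot.capture('scene'); cv2.imwrite('pics/a.png',cv2.resize(c['frame'][120:350,180:460],None,fx=2.5,fy=2.5))
E
```

```text
0.3167 0.08499149389593708
3.725
4.75 [ 0.53005421 -0.40013008  0.1157192 ] [-0.71094629  0.49608553  1.46003248]
0.08899999999999998 [-0.90330893  0.21031865  5.96564792] [ 0.52990909 -0.40003145  0.0896045 ] 8.0
```

View pics/a.png

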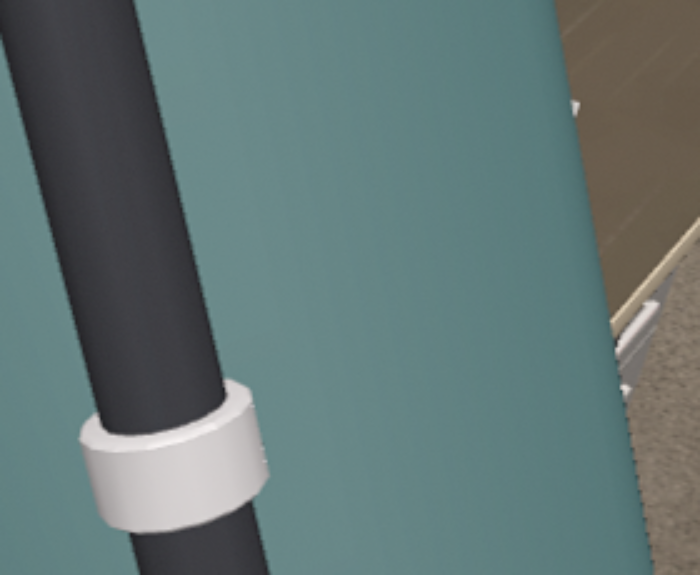

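The arm hides the scene view, but contact at TCP z 0.090 (open tips 60 mm ahead) puts the tips on the block top at 0.030, behind the plate. Next I raise 3 mm and push, stopping short.

```bash
cat > look.py <<'E'
from h import *
np.set_printoptions(precision=1,suppress=True)
def look(name):
    c=robot.capture('top'); cv2.imwrite(f'pics/{name}.png',cv2.resize(c['frame'][150:360,160:360],None,fx=2.8,fy=2.8))
    q=quad(masks(c,(190,170,335,340))[0]); p=onplane(c,q,.038)[:,:2]
    P=np.c_[(p-e)@bx,(p-e)@by]; s=P[np.argsort(P[:,0])]
    r=s[2:]; print('corners',P.tolist() and P*1000,'centre',P.mean(0)*1000,'rear ang',np.arctan((r[1,0]-r[0,0])/(r[1,1]-r[0,1])),'t',robot.get_time())
    return P
E
python3 - <<'E'
from look import *
robot.servo_line(W(.246,0,.0930),v=.03)
for x in (.225,.205,.184):
    robot.servo_line(W(x,0,.0930),v=.04); print(x,robot.get_contact_force(),robot.get_tool_pos()*1000,robot.get_time())
robot.servo_line(W(.192,0,.0930),v=.05)
robot.servo_line(W(.192,0,.16),v=.15)
robot.servo_line(W(.40,0,.25),v=.25)
look('b')
E
```

```text
0.225 [ 0.4  1.  -0. ] [ 509.3 -394.8   93.1] 9.0083
0.205 [ 0.  -0.4  0.3] [ 489.8 -389.9   93. ] 9.6583
0.184 [ 0.6  0.3 -0.4] [ 469.5 -384.8   93.1] 10.3333
corners [[170.4  75.5]
 [170.  -64. ]
 [-32.4 -64.2]
 [-33.4  76. ]] centre [68.6  5.8] rear ang 0.002419370440893369 t 12.9583
```

View pics/b.png

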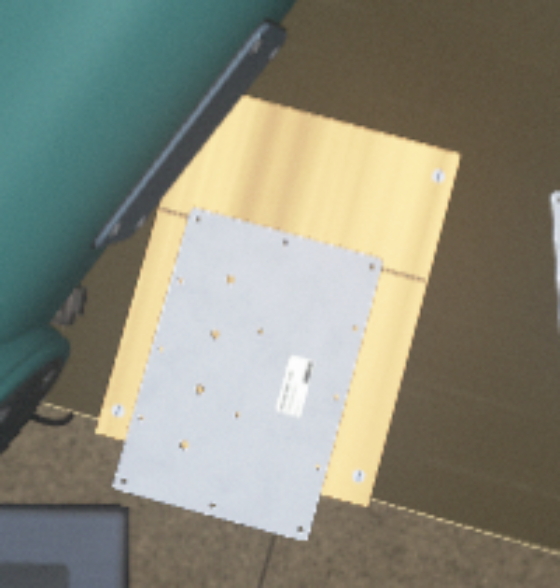

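The plate is now square (0.002 rad), 6 mm laterally and about 6 mm short of target, with its rear edge just behind the line (crop px (193,210) and (380,262)). A final 6 mm push follows.

```bash
python3 - <<'E'
from look import *
robot.servo_line(W(.200,0,.16),v=.25)
robot.servo_line(W(.200,0,.093),v=.1)
robot.servo_line(W(.178,0,.093),v=.03); print(robot.get_tool_pos()*1000)
robot.servo_line(W(.190,0,.093),v=.05)
robot.servo_line(W(.190,0,.16),v=.15)
robot.servo_line(W(.40,0,.25),v=.25)
look('c')
E
```

```text
[ 463.8 -383.4   93. ]
corners [[164.8  75.2]
 [165.  -64.2]
 [-34.4 -64.3]
 [-40.5  76.1]] centre [63.7  5.7] rear ang -0.0017883112760790681 t 18.9917
```

View pics/c.png

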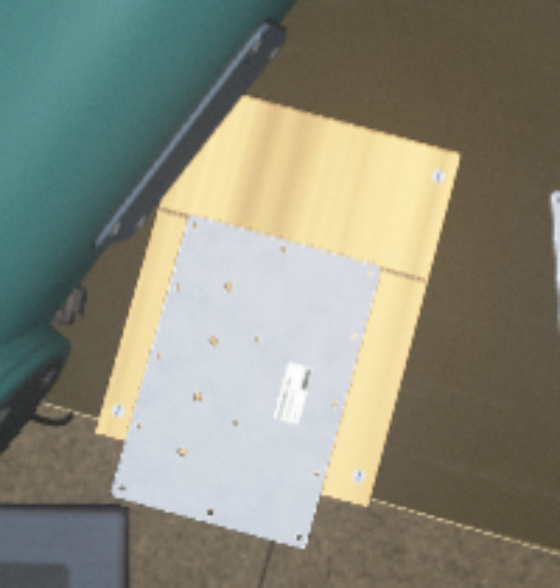

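The rear edge lies on the engraved line (crop px (187,215) to (380,267)). It measures 165 mm from the front edge and square, and the hand is clear, so I'm handing in.

```bash
python3 -c "
from bench import robot
print(robot.get_contact_force()); print(robot.hand_in())"
```

```text
[-0.36328463 -0.62282514 -0.50414082]
the job is handed in; nothing more can be done
None
```

The job is handed in: by the last top-camera measurement (about 19 s in) the cover's rear edge lies on the engraved line, 40 mm overhang, square within 0.002 rad and about 6 mm off the block's middle line, with the hand clear; no verdict came back.

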